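Sweep the jar caps off the board into the empty tray

TASK

Sweep the three jar caps along the wooden board with your closed fingers and over its open end, so that all three drop into the empty steel tray, not the one with the glasses. Only push them, never lift them, and leave the upturned bowl, the mug and the shaker where they stand.

Things in the scene. Friction and masses are not known exactly. Their poses are not given: they have to be found in the camera images.
- board: Fixed raised wooden board, 260 mm along x, 360 mm along y; flat top 45 mm above the worktop. On both long sides (x = -125, +125 mm) a rim 10 mm thick stands 12 mm above the top; the ends (y = -180, +180 mm) are open, no rim. Origin: under the centre, at worktop height; z up. The bowl stands on the half with x above 0 (far from the robot), the caps lie on the half with x below 0.
- catch_tray: The empty steel tray, fixed: 220 mm along x, 140 mm along y, 38 mm tall, walls and floor 4 to 5 mm, open on top. Origin: under its centre, at worktop height, z up. It stands against either open end of the board (centre 252 mm from the board's centre along the board's y or -y, square to the board), its rim 7 mm below the board's top.
- glass_tray: An equal steel tray, fixed, against the other end of the board, in which two upturned drinking glasses stand, side by side along its x, 72 mm in diameter and 90 mm tall above the worktop. Origin: under its centre, at worktop height. No cap belongs here.
- cap0: White plastic screw cap from a jar, a disc 36 mm in diameter and 14 mm tall, 10 to 18 g, lying loose and flat on the board (three alike). Origin: centre of the face it lies on at the start, z up through the cap.
- cap1: White plastic screw cap from a jar, a disc 36 mm in diameter and 14 mm tall, 10 to 18 g, lying loose and flat on the board (three alike). Origin: centre of the face it lies on at the start, z up through the cap.
- cap2: White plastic screw cap from a jar, a disc 36 mm in diameter and 14 mm tall, 10 to 18 g, lying loose and flat on the board (three alike). Origin: centre of the face it lies on at the start, z up through the cap.
- bowl: Small white upturned bowl standing loose on the far half of the board, 90 mm in diameter at the bottom, 50 mm tall. Origin: centre of its underside. To be left alone.
- mug: White mug standing loose on the worktop beyond the board, 72 mm in diameter, 80 mm tall, with one handle. Origin: centre of its underside. To be left alone.
- shaker: Small glass jar-shaped shaker with a steel cap, standing loose on the worktop beyond the board, 48 mm in diameter, 75 mm tall. Origin: centre of its underside. To be left alone.
Not all that is in view belongs to the job. What is shaped like the cap2 but turquoise or yellow is not meant.

How it is judged:
At the end, for the whole second after the job is handed in: All three caps lie at rest inside the walls of the empty steel tray, below its rim; the bowl, the mug and the shaker are within 15 mm of where they stood (x of cap0 in the frame of catch_tray between -0.108 and 0.108 m and y of cap0 in the frame of catch_tray between -0.068 and 0.068 m and height (world z) of each of cap0, cap1, cap2 below 0.036 m and linear speed of each of cap0, cap1, cap2 below 0.03 m/s and x of cap1 in the frame of catch_tray between -0.108 and 0.108 m and y of cap1 in the frame of catch_tray between -0.068 and 0.068 m and x of cap2 in the frame of catch_tray between -0.108 and 0.108 m and y of cap2 in the frame of catch_tray between -0.068 and 0.068 m and distance of each of bowl, mug, shaker from where it was at the start of the episode below 0.015 m); the robot touches nothing.
It fails at once if a cap is lifted more than 20 mm above the board's top (height (world z) of any of cap0, cap1, cap2 above 0.065 m).
It fails at once if the bowl, the mug or the shaker is shifted more than 15 mm or tipped (distance of any of bowl, mug, shaker from where it was at the start of the episode above 0.015 m or angle between any of bowl, mug, shaker's own z axis and vertical above 0.35 rad).
It also fails if it takes over 51 s, if anything falls off the work surface, if the arm or the gripper's body presses on something with over 40 N, if the wrist force passes 120 N, or if a joint passes its speed limit or range.

ROBOT

A 7-joint arm with a two-finger parallel gripper is mounted at the origin on the work surface. World frame = base frame: x ahead of the robot, y to its left, z up, the work surface at z = 0. Lengths are in m, angles in rad, forces in N, time in s.
With the tool pointing down it reaches from about 0.35 to 0.9 m from the base axis. Payload 7.2 kg.
Tool frame: the origin (TCP) lies midway between the tips of the shut fingers; the grasp point (between the pads) lies 19 mm behind it; z points along the fingers, y is the line along which they close (so a half turn about z gives the same grasp; the last joint's range is limited). The gripper opens to 88 mm and grips with 3 to 60 N. Pads are 20 mm wide; open, the fingers measure 115 mm over their backs; the gripper's body (75 mm by 178 mm) begins 61 mm behind the grasp point.
Start: joints at [-1.198, 0.411, -0.013, 1.596, 0.006, 1.134, -0.082], TCP at [0.267, 0.565, 0.223] pointing down, gripper open.
Joint ranges: [-2.95, 2.95], [-0.29, 1.99], [-1.47, 1.44], [0.14, 2.54], [-1.03, 4.17], [0.13, 1.85], [-2.86, 2.86]. Speed limits (rad/s): [2.39, 2.39, 3.01, 3.01, 3.14, 3.14, 3.14].

INTERFACE

Orientations are given as a unit quaternion [x, y, z, w].
In Python, from rig import robot, vision gives the robot as it stands. The module is installed in compiled form; this text tells all that it offers.
- The arm moves only by the shell command python3 -m crank 'ROWS' [OPENING]. ROWS is JSON, a list of rows, each an object of numbers: "dx", "dy", "dz": the shift along the tool's x, y, z in cm; "ax", "ay", "az": the turn, a rotation vector about the tool's x, y, z in degrees. A call has 1 to 20 rows; each row shifts and turns the commanded pose from where the row before left it, along the tool's axes as they then stand; what a row does not reach is not made up. A row lasts 1/8 s, in which the tool goes at most 62.5 mm and 10.7 degrees, less where a joint would pass 70% of its speed; a pose out of reach is approached as far as the arm can. A call with a gripper value outside its range is refused whole. OPENING is the gripper command: -1 is shut, 1 is fully open, values between are in proportion, set as the call begins (- or left out, the last holds). The fingers move at their own pace and stop on an object; the grip force is fixed at half the most. Time passes only in rows, so rows that do not move let the fingers close. It gives the time, the measured TCP pose, the force, the opening and the grip force at its end, in the units of the state.
- robot.observe(): the state, without advancing time (a new reading comes with each control period).
- vision.snapshot(name): name is "scene" or "side" or "wrist"; returns a dict with "img" (400x640x3 uint8, red, green, blue), "vfov" (degrees; the focal length in pixels is half the picture's height over the tangent of half this angle, whatever the lens; pixels are square), "cx", "cy" (the principal point, pixels), "k1" (the pictures are not rectified: a ray, as slopes to the right and down, at radius r is drawn at 1 + k1 r^2 times it, then the intrinsics apply), "position" and "orientation" of the camera in the world; the wrist camera has in their place "T_tool_cam" (4x4, takes a point from camera to tool coordinates, whose origin is the TCP and whose axes are the flange's). Camera axes: x right, y down, z forward; pixel columns grow to the right and rows downward; lengths in m; the calibration is good to about 2 mm. A picture is of the moment at which its call begins: read the wrist's pose just before it. There is no depth.
- robot.hand_in(): hands the job in; it is judged then, once.
The state is a dict: "t": time; "joint_positions": joint angles; "qvel": joint speeds; "effort": joint torques, N m; "eef_pos": TCP position; "eef_rot": TCP orientation; "force": force on the tool from outside, world axes, zero at the start; "wrist_torque": the same for the moment, N m; "grip_width": finger opening in m; "gripper_force": force on a finger pad.
Only numpy, scipy, OpenCV 4.12 (cv2) and the standard library are available. Lean on these libraries where they do the work, as an engineer would, in place of code of your own. Each camera call takes 0.05 s, during which the arm holds its last target. There are 200 camera calls.

## Working session

There is one attempt and no reset: what is moved stays moved. The work goes in short steps, Python scripts to look and compute and a shell command to move; the robot and the scene stay as the last step left them, time stands still between calls to the robot, and variables do not carry over. Pictures are saved under pics/ and viewed, at most 10 in all, crops included, and the job is handed in when it is done.

```bash
mkdir -p pics; cat > h.py <<'E'
import numpy as np, cv2, pickle
from scipy.spatial.transform import Rotation as R
def ray(s,u,v):
    f=200/np.tan(np.radians(s['vfov'])/2)
    d=np.array([(u-s['cx'])/f,(v-s['cy'])/f]); p=d.copy()
    for _ in range(30): p=d/(1+s['k1']*(p@p))
    return R.from_quat(s['orientation']).apply([p[0],p[1],1])
def at(s,u,v,z):
    r=ray(s,u,v); o=np.array(s['position']); return (o+r*(z-o[2])/r[2])
E
python3 - <<'E'
from h import *
from rig import robot,vision
o=robot.observe(); print(o)
for n in ("scene","side"):
    s=vision.snapshot(n); pickle.dump(s,open(n+'.pkl','wb'))
    cv2.imwrite(f'pics/{n}.png',s['img'][:,:,::-1]); print({k:v for k,v in s.items() if k!='img'})
E
```

```text
{'t': 0.0, 'joint_positions': array([-1.19822117,  0.41189787, -0.01269278,  1.5970545 ,  0.00556369,
        1.13430901, -0.08219456]), 'qvel': array([-0.00214295,  0.00066398, -0.00022325,  0.00036711,  0.0009074 ,
       -0.0010983 ,  0.00041162]), 'effort': array([ 3.25470228e-04, -5.87963498e+01,  6.41822275e-01, -2.91080564e+01,
       -5.38450910e-02,  1.81736582e-02,  1.13617987e-04]), 'eef_pos': array([0.26646785, 0.56477528, 0.22180617]), 'eef_rot': array([ 2.18609175e-01,  9.75812155e-01, -8.05798230e-04, -1.33896595e-04]), 'force': array([-0.12771297,  0.5091133 , -0.0209489 ]), 'wrist_torque': array([-0.06186769,  0.01948813,  0.02201262]), 'gripper_force': 0.0, 'grip_width': 0.08799259258319632}
{'vfov': 47.47218141235941, 'cx': 321.6625670471244, 'cy': 200.57401790267707, 'k1': -0.1177842583031081, 'position': array([1.27303814, 0.55610553, 0.69507175]), 'orientation': array([ 0.41922256,  0.78497072, -0.40863866, -0.20270143])}
{'vfov': 45.30586237930676, 'cx': 322.73394274096773, 'cy': 205.9772451264869, 'k1': -0.10526548603273583, 'position': array([ 0.04445461, -0.53100143,  0.63748455]), 'orientation': array([ 0.82731963, -0.32762453,  0.16030734, -0.42720715])}
```

View pics/scene.png

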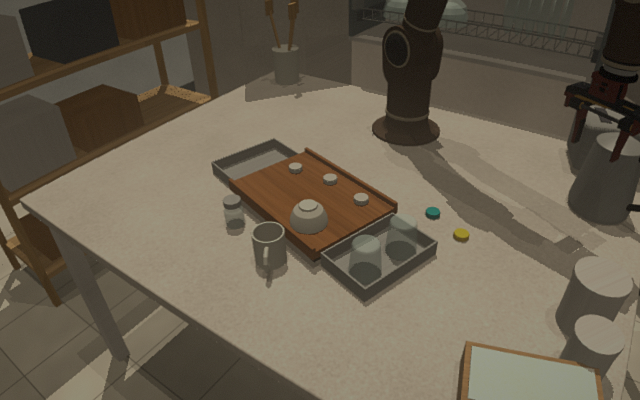

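View pics/side.png

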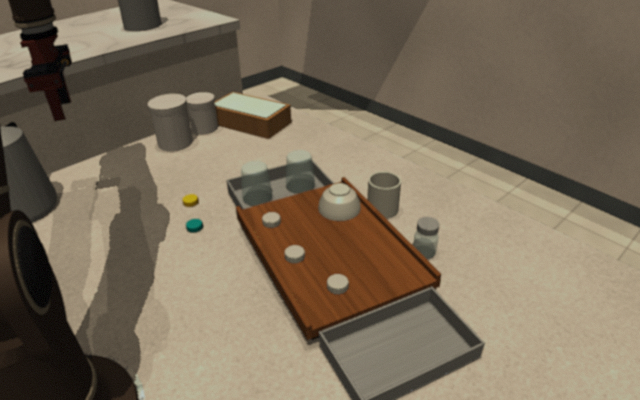

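The scene view shows the glass tray at (380,255), the empty tray at (255,160), and caps at (296,168), (330,179) and (361,199). In the side view the caps are at (271,219), (295,254) and (338,283), and the empty tray is at (400,340). I'll enlarge both views to read the pixels more closely.

```bash
python3 - <<'E'
from h import *
for n,(x,y,w,h,k) in dict(side=(225,145,265,198,3),scene=(205,130,240,170,3)).items():
    s=pickle.load(open(n+'.pkl','rb'))['img'][y:y+h,x:x+w,::-1]
    cv2.imwrite(f'pics/{n}c.png',cv2.convertScaleAbs(cv2.resize(s,None,fx=k,fy=k,interpolation=2),alpha=1.4))
E
```

```text
(no output)
```

View pics/sidec.png

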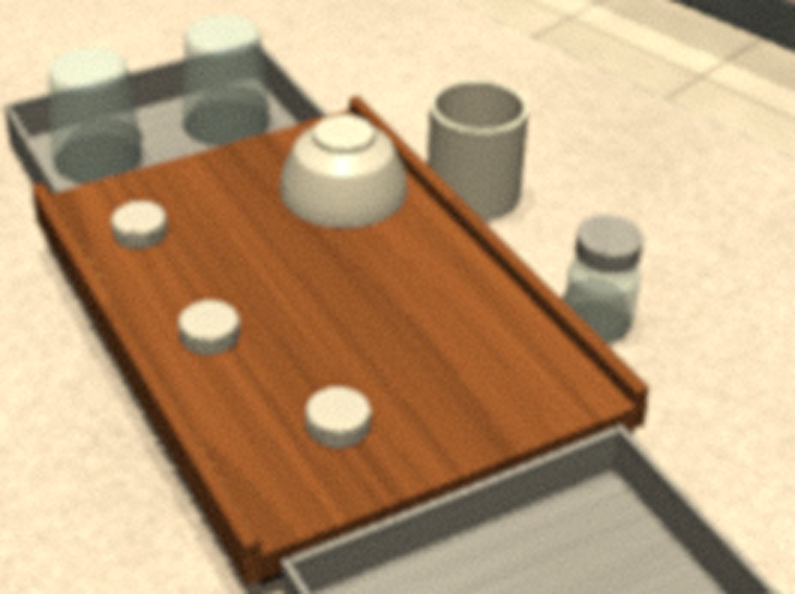

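View pics/scenec.png

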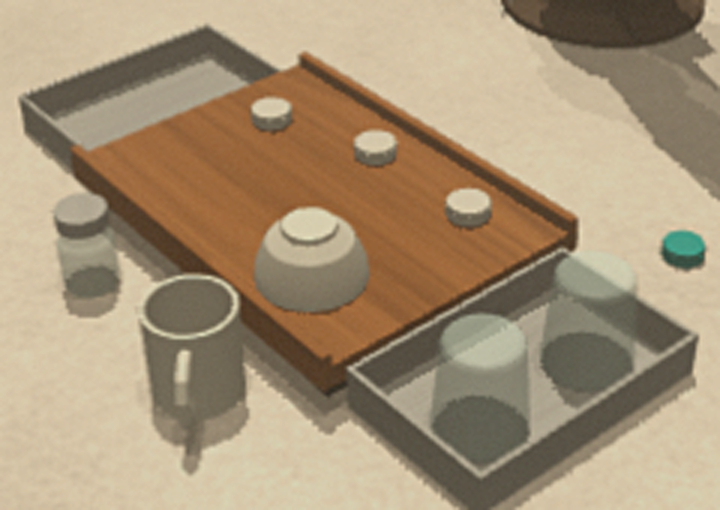

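The crops give cap tops at side-crop (139,217), (209,320), (338,408) and scene-crop (468,204), (376,144), (272,108). Next I'll convert these and the board rim ends to world positions.

```bash
python3 - <<'E'
from h import *
np.set_printoptions(precision=4,suppress=True)
S=pickle.load(open('side.pkl','rb'));C=pickle.load(open('scene.pkl','rb'))
a=lambda p,z:at(S,225+p[0]/3,145+p[1]/3,z)
b=lambda p,z:at(C,205+p[0]/3,130+p[1]/3,z)
for n,p,q,z in [('A',(139,217),(468,204),.059),('B',(209,320),(376,144),.059),('C',(338,408),(272,108),.059),
 ('bowltop',(345,134),(310,224),.095),('rimNearGl',(37,188),(577,222),.057),('rimNearCatch',(253,548),(303,54),.057),
 ('rimFarGl',(357,98),(330,360),.057),('rimFarCatch',(645,390),(75,150),.057),('mugtop',(478,105),(190,303),.08),('shaker',(608,235),(80,214),.075)]:
    P,Q=a(p,z),b(q,z); print(n,P[:2],Q[:2],((P+Q)/2)[:2])
E
```

```text
A [0.4839 0.1086] [0.4933 0.1162] [0.4886 0.1124]
B [ 0.4505 -0.004 ] [0.4592 0.0048] [0.4548 0.0004]
C [ 0.4546 -0.1126] [ 0.4596 -0.1068] [ 0.4571 -0.1097]
bowltop [0.6152 0.0458] [0.6228 0.0552] [0.619  0.0505]
rimNearGl [0.4546 0.1866] [0.4657 0.1998] [0.4601 0.1932]
rimNearCatch [ 0.3534 -0.1541] [ 0.3619 -0.1438] [ 0.3577 -0.1489]
rimFarGl [0.6958 0.1147] [0.7042 0.1292] [0.7   0.122]
rimFarCatch [ 0.5939 -0.2238] [ 0.6038 -0.2123] [ 0.5988 -0.2181]
mugtop [0.7259 0.0222] [0.7297 0.0263] [0.7278 0.0242]
shaker [ 0.6759 -0.1322] [ 0.6881 -0.1222] [ 0.682  -0.1272]
```

```bash
cat >> h.py <<'E'
BC=np.array([.529,-.013]); YAW=np.radians(-16.6)
UX=np.array([np.cos(YAW),np.sin(YAW)]); UY=np.array([-UX[1],UX[0]])
def b2w(x,y): return BC+x*UX+y*UY
def w2b(p): d=np.array(p[:2])-BC; return np.array([d@UX,d@UY])
def go(o,x,y,z):
    r=R.from_quat(o['eef_rot']); w=np.append(b2w(x,y),z)
    print('board',w2b(o['eef_pos']).round(4),'z',round(o['eef_pos'][2],4),'tooly deg',np.degrees(np.arctan2(*r.apply([0,1,0])[1::-1])).round(2),
      'tool delta cm',(r.inv().apply(w-o['eef_pos'])*100).round(2),'t',o['t'])
E
python3 -m crank '[{"az":10.2},{"az":10.2},{"az":10.2},{"az":10.2},{"az":10.2},{"az":10.2},{"az":10.2},{"az":10},{}]' -1
python3 -c "
from h import *
from rig import robot
go(robot.observe(),-.041,-.07,.16)"
```

```text
board [-0.4166  0.4787] z 0.2219 tooly deg 64.74 tool delta cm [-45.39 -48.59   6.26] t 0.1$[0]: bad value
```

```bash
python3 -m crank '[{"dx":0,"dy":0,"dz":0,"ax":0,"ay":0,"az":10}]' -1
python3 -c "
from h import *
from rig import robot
go(robot.observe(),-.041,-.07,.16)"
```

```text
t: 0.22
eef_pos: [0.2667, 0.5649, 0.2221]
eef_rot: [0.304, 0.953, -0.001, -0.0]
force: [-0.1, 0.1, -0.2]
grip_width: 0.0815
gripper_force: 0.0
board [-0.4165  0.4788] z 0.2221 tooly deg 54.55 tool delta cm [-53.27 -39.8    6.26] t 0.225
```

```bash
python3 -m crank '[{"dx":0,"dy":0,"dz":0,"ax":0,"ay":0,"az":10},{"dx":0,"dy":0,"dz":0,"ax":0,"ay":0,"az":10},{"dx":0,"dy":0,"dz":0,"ax":0,"ay":0,"az":10},{"dx":0,"dy":0,"dz":0,"ax":0,"ay":0,"az":10},{"dx":0,"dy":0,"dz":0,"ax":0,"ay":0,"az":10},{"dx":0,"dy":0,"dz":0,"ax":0,"ay":0,"az":10},{"dx":0,"dy":0,"dz":0,"ax":0,"ay":0,"az":10},{"dx":0,"dy":0,"dz":0,"ax":0,"ay":0,"az":1},{"dx":-4.5,"dy":3.2,"dz":0,"ax":0,"ay":0,"az":0},{"dx":-4.5,"dy":3.2,"dz":0,"ax":0,"ay":0,"az":0},{"dx":-4.5,"dy":3.2,"dz":0,"ax":0,"ay":0,"az":0},{"dx":-4.5,"dy":3.2,"dz":0,"ax":0,"ay":0,"az":0},{"dx":-4.5,"dy":3.2,"dz":0,"ax":0,"ay":0,"az":0},{"dx":-4.5,"dy":3.2,"dz":0,"ax":0,"ay":0,"az":0},{"dx":-4.5,"dy":3.2,"dz":0,"ax":0,"ay":0,"az":0},{"dx":-4.5,"dy":3.2,"dz":0,"ax":0,"ay":0,"az":0},{"dx":-4.5,"dy":3.2,"dz":0,"ax":0,"ay":0,"az":0},{"dx":-4.5,"dy":3.2,"dz":0,"ax":0,"ay":0,"az":0}]' -1
python3 -c "
from h import *
from rig import robot
go(robot.observe(),-.041,-.07,.16)"
```

```text
t: 2.48
eef_pos: [0.4482, 0.042, 0.2229]
eef_rot: [0.799, 0.602, 0.0, 0.0]
force: [1.5, 1.0, -0.0]
grip_width: 0.0002
gripper_force: 0.0
board [-0.0931  0.0296] z 0.2229 tooly deg -16.01 tool delta cm [-10.02   5.1    6.29] t 2.475
```

```bash
python3 - <<'E'
from h import *
from rig import robot,vision
o=robot.observe(); s=vision.snapshot("wrist")
T=np.array(s['T_tool_cam']); r=R.from_quat(o['eef_rot'])
s['position']=o['eef_pos']+r.apply(T[:3,3]); s['orientation']=(r*R.from_matrix(T[:3,:3])).as_quat()
pickle.dump(s,open('wrist.pkl','wb')); cv2.imwrite('pics/wrist.png',cv2.convertScaleAbs(s['img'][:,:,::-1],alpha=1.4))
print(s['position'],robot.observe()['eef_pos'])
E
```

```text
[0.46730887 0.10661077 0.38452572] [0.44998495 0.03498366 0.22338371]
```

View pics/wrist.png

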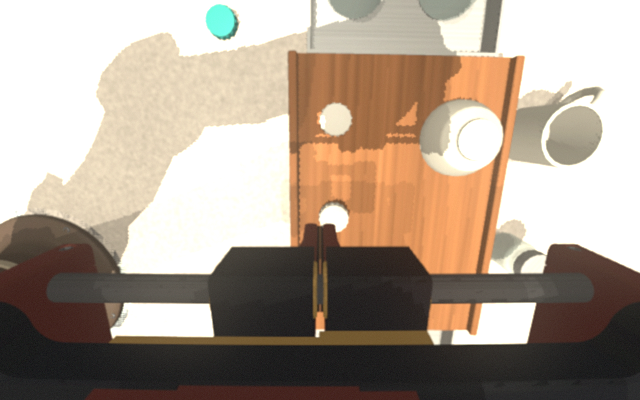

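The wrist view shows cap A at (335,119), cap B at (334,216), and the board's glass-end rim corners at (289,53) and (522,58). I'll check these against the earlier estimates.

```bash
python3 - <<'E'
from h import *
from rig import robot
s=pickle.load(open('wrist.pkl','rb'))
for n,u,v,z in [('A',335,119,.059),('B',334,216,.059),('rimNearGl',289,53,.057),('rimFarGl',522,58,.057),('rimNearmid',291,220,.057)]:
    p=at(s,u,v,z); print(n,p[:2].round(4),w2b(p).round(4))
go(robot.observe(),-.041,-.07,.05)
E
```

```text
A [0.4872 0.1136] [-0.0762  0.1094]
B [0.4561 0.0039] [-0.0747 -0.0047]
rimNearGl [0.4579 0.1934] [-0.1271  0.1775]
rimFarGl [0.7008 0.1203] [0.1266 0.1768]
rimNearmid [0.4036 0.0129] [-0.1276 -0.011 ]
board [-0.0894  0.0234] z 0.2234 tooly deg -16.39 tool delta cm [-9.34  4.75 17.36] t 2.525
```

```bash
python3 -m crank '[{"dx":-4.7,"dy":2.4,"dz":0,"ax":0,"ay":0,"az":0},{"dx":-4.6,"dy":2.3,"dz":0,"ax":0,"ay":0,"az":0},{"dx":0,"dy":0,"dz":5,"ax":0,"ay":0,"az":0},{"dx":0,"dy":0,"dz":5,"ax":0,"ay":0,"az":0},{"dx":0,"dy":0,"dz":3,"ax":0,"ay":0,"az":0},{"dx":0,"dy":0,"dz":0,"ax":0,"ay":0,"az":0},{"dx":0,"dy":0,"dz":0,"ax":0,"ay":0,"az":0}]' -1
python3 -c "
from h import *
from rig import robot
go(robot.observe(),-.041,-.07,.05)"
```

```text
t: 3.4
eef_pos: [0.4676, -0.0589, 0.0936]
eef_rot: [0.8, 0.601, 0.0, 0.0]
force: [-0.8, 0.1, 0.4]
grip_width: 0.0007
gripper_force: 0.0
board [-0.0457 -0.0615] z 0.0936 tooly deg -16.19 tool delta cm [-0.86  0.46  4.36] t 3.4
```

```bash
python3 -m crank '[{"dx":-0.4,"dy":0.4,"dz":2.2,"ax":0,"ay":0,"az":0},{"dx":-0.2,"dy":0,"dz":1.2,"ax":0,"ay":0,"az":0},{"dx":0,"dy":0,"dz":0.9,"ax":0,"ay":0,"az":0},{"dx":0,"dy":0,"dz":0,"ax":0,"ay":0,"az":0},{"dx":0,"dy":0,"dz":0,"ax":0,"ay":0,"az":0}]' -1
python3 -c "
from h import *
from rig import robot
go(robot.observe(),-.041,-.195,.05)"
```

```text
t: 4.03
eef_pos: [0.4694, -0.0656, 0.0501]
eef_rot: [0.8, 0.6, 0.0, 0.0]
force: [0.1, -0.0, 0.5]
grip_width: 0.0004
gripper_force: 0.0
board [-0.0421 -0.0674] z 0.0501 tooly deg -16.25 tool delta cm [-12.76   0.03   0.  ] t 4.025
```

```bash
python3 -m crank '[{"dx":-1,"dy":0,"dz":0,"ax":0,"ay":0,"az":0},{"dx":-1.2,"dy":0,"dz":0,"ax":0,"ay":0,"az":0},{"dx":-1.2,"dy":0,"dz":0,"ax":0,"ay":0,"az":0},{"dx":-1.2,"dy":0,"dz":0,"ax":0,"ay":0,"az":0},{"dx":-1.2,"dy":0,"dz":0,"ax":0,"ay":0,"az":0},{"dx":-1.4,"dy":0,"dz":0,"ax":0,"ay":0,"az":0},{"dx":-1.8,"dy":0,"dz":0,"ax":0,"ay":0,"az":0},{"dx":-1.8,"dy":0,"dz":0,"ax":0,"ay":0,"az":0},{"dx":-1.8,"dy":0,"dz":0,"ax":0,"ay":0,"az":0},{"dx":-1,"dy":0,"dz":0,"ax":0,"ay":0,"az":0},{"dx":0,"dy":0,"dz":0,"ax":0,"ay":0,"az":0},{"dx":0,"dy":0,"dz":-3,"ax":0,"ay":0,"az":0},{"dx":0,"dy":0,"dz":-3,"ax":0,"ay":0,"az":0},{"dx":0,"dy":0,"dz":0,"ax":0,"ay":0,"az":0}]' -1
python3 - <<'E'
from h import *
from rig import robot,vision
go(robot.observe(),-.075,.037,.1)
s=vision.snapshot("side")['img'][145:400,225:490,::-1]
cv2.imwrite('pics/s2.png',cv2.convertScaleAbs(cv2.resize(s,None,fx=2,fy=2),alpha=1.4))
E
```

```text
t: 5.78
eef_pos: [0.4326, -0.1959, 0.1112]
eef_rot: [0.8, 0.601, 0.001, 0.001]
force: [1.1, -0.0, -0.1]
grip_width: 0.0005
gripper_force: 0.0
board [-0.0401 -0.2028] z 0.1112 tooly deg -16.19 tool delta cm [24.   -3.32  1.13] t 5.775
```

View pics/s2.png

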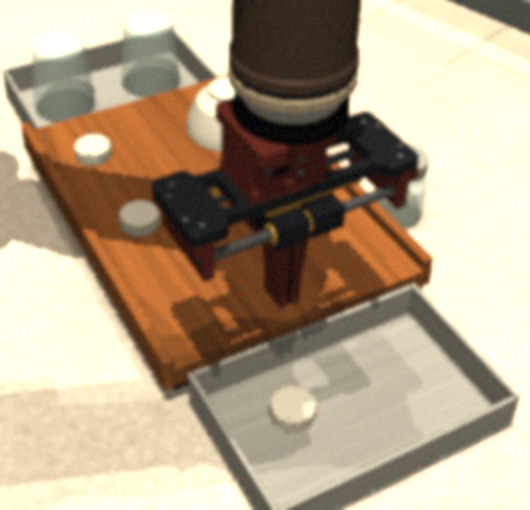

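Cap C lies flat in the tray at (293,408), and caps A and B have not moved. Next I'll push B.

```bash
python3 -m crank '[{"dx":4,"dy":-0.6,"dz":0,"ax":0,"ay":0,"az":0},{"dx":4.5,"dy":-0.7,"dz":0,"ax":0,"ay":0,"az":0},{"dx":4.5,"dy":-0.7,"dz":0,"ax":0,"ay":0,"az":0},{"dx":4.5,"dy":-0.7,"dz":0,"ax":0,"ay":0,"az":0},{"dx":4,"dy":-0.6,"dz":0,"ax":0,"ay":0,"az":0},{"dx":2.8,"dy":0,"dz":0,"ax":0,"ay":0,"az":0},{"dx":0,"dy":0,"dz":0,"ax":0,"ay":0,"az":0},{"dx":0,"dy":0,"dz":2,"ax":0,"ay":0,"az":0},{"dx":0,"dy":0,"dz":1,"ax":0,"ay":0,"az":0},{"dx":0,"dy":0,"dz":0,"ax":0,"ay":0,"az":0}]' -1
python3 -c "
from h import *
from rig import robot
go(robot.observe(),-.075,.038,.05)"
```

```text
t: 7.08
eef_pos: [0.4665, 0.0453, 0.0788]
eef_rot: [0.8, 0.6, -0.001, -0.0]
force: [0.1, 0.7, 0.4]
grip_width: 0.0003
gripper_force: 0.0
board [-0.0765  0.038 ] z 0.0788 tooly deg -16.33 tool delta cm [-0.    0.16  2.88] t 7.075
```

```bash
python3 -m crank '[{"dx":0,"dy":0.1,"dz":1.5,"ax":0,"ay":0,"az":0},{"dx":0,"dy":0,"dz":1.0,"ax":0,"ay":0,"az":0},{"dx":0,"dy":0,"dz":0.4,"ax":0,"ay":0,"az":0},{"dx":0,"dy":0,"dz":0,"ax":0,"ay":0,"az":0},{"dx":-1,"dy":0,"dz":0,"ax":0,"ay":0,"az":0},{"dx":-1.2,"dy":0,"dz":0,"ax":0,"ay":0,"az":0},{"dx":-1.4,"dy":0,"dz":0,"ax":0,"ay":0,"az":0},{"dx":-1.4,"dy":0,"dz":0,"ax":0,"ay":0,"az":0},{"dx":-1.4,"dy":0,"dz":0,"ax":0,"ay":0,"az":0},{"dx":-1.4,"dy":0,"dz":0,"ax":0,"ay":0,"az":0},{"dx":-1.4,"dy":0,"dz":0,"ax":0,"ay":0,"az":0},{"dx":-1.4,"dy":0,"dz":0,"ax":0,"ay":0,"az":0},{"dx":-1.4,"dy":0,"dz":0,"ax":0,"ay":0,"az":0},{"dx":-1.4,"dy":0,"dz":0,"ax":0,"ay":0,"az":0}]' -1
python3 -c "
from h import *
from rig import robot
go(robot.observe(),-.075,-.2,.05)"
```

```text
t: 8.82
eef_pos: [0.4307, -0.0835, 0.0506]
eef_rot: [0.8, 0.6, 0.0, 0.0]
force: [-0.4, 0.7, 0.4]
grip_width: 0.0005
gripper_force: 0.1
board [-0.0741 -0.0957] z 0.0506 tooly deg -16.25 tool delta cm [-10.43  -0.15   0.06] t 8.825
```

```bash
python3 -m crank '[{"dx":-1.4,"dy":0,"dz":0,"ax":0,"ay":0,"az":0},{"dx":-1.4,"dy":0,"dz":0,"ax":0,"ay":0,"az":0},{"dx":-1.4,"dy":0,"dz":0,"ax":0,"ay":0,"az":0},{"dx":-1.4,"dy":0,"dz":0,"ax":0,"ay":0,"az":0},{"dx":-1.4,"dy":0,"dz":0,"ax":0,"ay":0,"az":0},{"dx":-1.4,"dy":0,"dz":0,"ax":0,"ay":0,"az":0},{"dx":-1,"dy":0,"dz":0,"ax":0,"ay":0,"az":0},{"dx":0,"dy":0,"dz":0,"ax":0,"ay":0,"az":0},{"dx":0,"dy":0,"dz":-3,"ax":0,"ay":0,"az":0},{"dx":0,"dy":0,"dz":-3,"ax":0,"ay":0,"az":0},{"dx":0,"dy":0,"dz":0,"ax":0,"ay":0,"az":0}]' -1
python3 - <<'E'
from h import *
from rig import robot,vision
go(robot.observe(),-.076,.153,.11)
s=vision.snapshot("side")['img'][145:400,225:490,::-1]
cv2.imwrite('pics/s3.png',cv2.convertScaleAbs(cv2.resize(s,None,fx=2,fy=2),alpha=1.4))
E
```

```text
t: 10.2
eef_pos: [0.406, -0.1726, 0.1121]
eef_rot: [0.8, 0.6, 0.001, 0.001]
force: [0.1, 0.6, -0.4]
grip_width: 0.0004
gripper_force: 0.0
board [-0.0723 -0.1881] z 0.1121 tooly deg -16.2 tool delta cm [34.11 -0.13  0.25] t 10.2
```

View pics/s3.png

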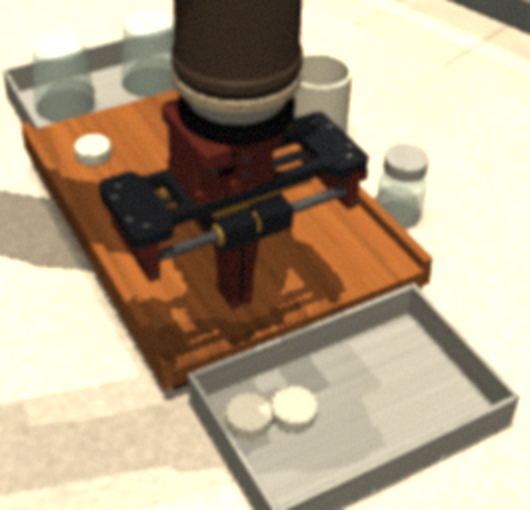

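Caps B and C lie flat side by side in the tray at (249,412) and (294,407). I'll push A along a slanted line, with the tool turned 18°, so it lands beside them and not on top.

```bash
python3 -m crank '[{"dx":4.2,"dy":-0.2,"dz":0,"ax":0,"ay":0,"az":0},{"dx":4.2,"dy":-0.2,"dz":0,"ax":0,"ay":0,"az":0},{"dx":4.2,"dy":-0.2,"dz":0,"ax":0,"ay":0,"az":0},{"dx":4.2,"dy":-0.2,"dz":0,"ax":0,"ay":0,"az":0},{"dx":4.2,"dy":-0.2,"dz":0,"ax":0,"ay":0,"az":0},{"dx":4.2,"dy":-0.2,"dz":0,"ax":0,"ay":0,"az":0},{"dx":4.2,"dy":-0.2,"dz":0,"ax":0,"ay":0,"az":0},{"dx":4.2,"dy":-0.2,"dz":0,"ax":0,"ay":0,"az":0},{"dx":0.7,"dy":0,"dz":0,"ax":0,"ay":0,"az":0},{"dx":0,"dy":0,"dz":0,"ax":0,"ay":0,"az":-9},{"dx":0,"dy":0,"dz":0,"ax":0,"ay":0,"az":-9},{"dx":0,"dy":0,"dz":1.5,"ax":0,"ay":0,"az":0},{"dx":0,"dy":0,"dz":1,"ax":0,"ay":0,"az":0},{"dx":0,"dy":0,"dz":0,"ax":0,"ay":0,"az":0}]' -1
python3 -c "
from h import *
from rig import robot
go(robot.observe(),-.089,.15,.05)"
```

```text
t: 12.0
eef_pos: [0.4843, 0.1602, 0.0842]
eef_rot: [0.697, 0.717, -0.001, -0.0]
force: [0.1, -0.4, 0.5]
grip_width: 0.0004
gripper_force: 0.0
board [-0.0923  0.1532] z 0.0842 tooly deg 1.61 tool delta cm [-0.41  0.22  3.42] t 12.0
```

```bash
python3 -m crank '[{"dx":-0.2,"dy":0.2,"dz":1.6,"ax":0,"ay":0,"az":0},{"dx":0,"dy":0,"dz":1.2,"ax":0,"ay":0,"az":0},{"dx":0,"dy":0,"dz":0.6,"ax":0,"ay":0,"az":0},{"dx":0,"dy":0,"dz":0,"ax":0,"ay":0,"az":0},{"dx":-1,"dy":0,"dz":0,"ax":0,"ay":0,"az":0},{"dx":-1.2,"dy":0,"dz":0,"ax":0,"ay":0,"az":0},{"dx":-1.4,"dy":0,"dz":0,"ax":0,"ay":0,"az":0},{"dx":-1.4,"dy":0,"dz":0,"ax":0,"ay":0,"az":0},{"dx":-1.4,"dy":0,"dz":0,"ax":0,"ay":0,"az":0},{"dx":-1.4,"dy":0,"dz":0,"ax":0,"ay":0,"az":0},{"dx":-1.4,"dy":0,"dz":0,"ax":0,"ay":0,"az":0},{"dx":-1.4,"dy":0,"dz":0,"ax":0,"ay":0,"az":0},{"dx":-1.4,"dy":0,"dz":0,"ax":0,"ay":0,"az":0},{"dx":-1.4,"dy":0,"dz":0,"ax":0,"ay":0,"az":0},{"dx":-1.4,"dy":0,"dz":0,"ax":0,"ay":0,"az":0},{"dx":-1.4,"dy":0,"dz":0,"ax":0,"ay":0,"az":0},{"dx":-1.4,"dy":0,"dz":0,"ax":0,"ay":0,"az":0}]' -1
python3 - <<'E'
from h import *
from rig import robot,vision
go(robot.observe(),.025,-.2,.05)
s=vision.snapshot("side")['img'][145:400,225:490,::-1]
cv2.imwrite('pics/s4.png',cv2.convertScaleAbs(cv2.resize(s,None,fx=2,fy=2),alpha=1.4))
E
```

```text
t: 14.12
eef_pos: [0.4927, -0.0179, 0.0516]
eef_rot: [0.696, 0.718, 0.0, -0.0]
force: [-0.0, 0.0, 0.1]
grip_width: 0.0004
gripper_force: 0.0
board [-0.0334 -0.015 ] z 0.0516 tooly deg 1.75 tool delta cm [-19.4   -0.27   0.16] t 14.125
```

View pics/s4.png

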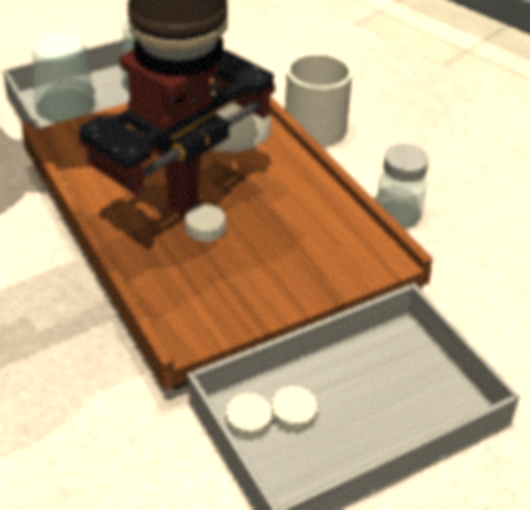

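Cap A is at (206,223), riding ahead of the fingers. I'll keep pushing.

```bash
python3 -m crank '[{"dx":-1.2,"dy":0,"dz":0,"ax":0,"ay":0,"az":0},{"dx":-1.4,"dy":0,"dz":0,"ax":0,"ay":0,"az":0},{"dx":-1.4,"dy":0,"dz":0,"ax":0,"ay":0,"az":0},{"dx":-1.4,"dy":0,"dz":0,"ax":0,"ay":0,"az":0},{"dx":-1.4,"dy":0,"dz":0,"ax":0,"ay":0,"az":0},{"dx":-1.4,"dy":0,"dz":0,"ax":0,"ay":0,"az":0},{"dx":-1.4,"dy":0,"dz":0,"ax":0,"ay":0,"az":0},{"dx":-1.4,"dy":0,"dz":0,"ax":0,"ay":0,"az":0},{"dx":-1.4,"dy":0,"dz":0,"ax":0,"ay":0,"az":0},{"dx":-1.4,"dy":0,"dz":0,"ax":0,"ay":0,"az":0},{"dx":-1.4,"dy":0,"dz":0,"ax":0,"ay":0,"az":0},{"dx":-1.4,"dy":0,"dz":0,"ax":0,"ay":0,"az":0},{"dx":-1.4,"dy":0,"dz":0,"ax":0,"ay":0,"az":0},{"dx":-1.4,"dy":0,"dz":0,"ax":0,"ay":0,"az":0},{"dx":0,"dy":0,"dz":0,"ax":0,"ay":0,"az":0},{"dx":0,"dy":0,"dz":-3,"ax":0,"ay":0,"az":0},{"dx":0,"dy":0,"dz":-3,"ax":0,"ay":0,"az":0},{"dx":0,"dy":0,"dz":-3,"ax":0,"ay":0,"az":0},{"dx":0,"dy":0,"dz":0,"ax":0,"ay":0,"az":0},{"dx":0,"dy":0,"dz":0,"ax":0,"ay":0,"az":0}]' -1
python3 - <<'E'
from h import *
from rig import robot,vision
go(robot.observe(),.025,-.2,.05)
s=vision.snapshot("side")['img'][145:400,225:490,::-1]
cv2.imwrite('pics/s5.png',cv2.convertScaleAbs(cv2.resize(s,None,fx=2,fy=2),alpha=1.4))
E
```

```text
t: 16.68
eef_pos: [0.4983, -0.2101, 0.141]
eef_rot: [0.696, 0.718, 0.0, -0.0]
force: [-0.2, -1.0, 0.2]
grip_width: 0.0004
gripper_force: 0.0
board [ 0.0269 -0.1977] z 0.141 tooly deg 1.79 tool delta cm [-0.17 -0.24  9.1 ] t 16.675
```

View pics/s5.png

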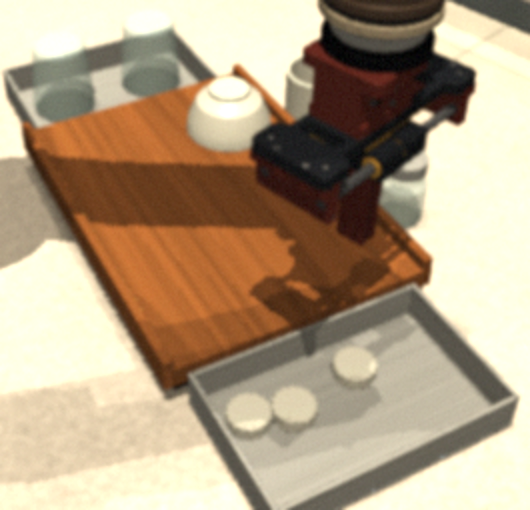

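All three caps lie flat in the empty tray at (249,413), (295,407) and (354,366). The bowl is where it was and the arm is clear.

```bash
python3 -c "
from rig import robot
print(robot.hand_in())"
```

```text
the job is handed in; nothing more can be done
None
```

I swept all three caps over the board's open end and they lie flat in the empty steel tray, with the bowl, mug and shaker untouched; the job was handed in at about 17 s, though the hand-in returned no verdict.

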